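Pop a piston pin out of its feeder and trap it before it rolls away

TASK

Press the black plunger of the pin feeder down with one finger so that the steel piston pin pops up out of its nest, and trap the pin with the other finger as it rolls down the runway, before it runs off the end. Do not touch the pin until it has popped, never pinch or lift it, and leave the other things on the bench alone. Finish while holding: one finger still keeping the plunger pressed down, the other keeping the pin at rest on the runway, clear of the nest.

Things in the scene. Friction and masses are not known exactly. Their poses are not given: they have to be found in the camera images.
- feeder: The pin feeder, a grey and steel fixture fixed on the bench, 200 mm long, 72 mm wide. Origin on the bench straight below the plunger; z up; x runs from the plunger over the nest and down the runway. The housing round the plunger is 50 mm high (x -30 to 20 mm). The nest, a pocket from x = 20 to 42 mm, holds the pin. Low side rails begin at x = 19 mm.
- runway_start (a point): Upper end of the steel runway, mid-width on its surface: x = 42 mm of the feeder, 50 mm high. From here it slopes 5 degrees down, 55 mm wide between rails that stand 6 mm above it. Nothing on it stops the pin, which rolls its length in under a second: the other finger must already stand in its way, near mid-width, tip under 10 mm above the runway, when the plunger goes down.
- runway_end (a point): Lower, open end of the runway, mid-width on its surface: x = 173 mm, 38.5 mm high. A trapped pin is clear of the nest when its centre is beyond x = 50 mm, so the stopping finger's inner face should stand beyond x = 62 mm, best 64 to 75 mm. With the plunger fully down its top is 4 to 5 mm higher than the runway there, so level fingertips can do both at once.
- plunger_top (a point): Centre of the plunger's flat top. The plunger is an upright black rectangular key, 18 mm along the feeder's x and 32 mm across, its top 64 mm above the bench when up (14 mm proud of the housing).
- plunger (a joint): How far the plunger is pressed, in m: 0 up, 0.012 fully down. A spring pushes it up with about 2.5 N at the start and 8 N fully down; it comes up again when let go. Pressing it raises the lifter under the pin, which pops the pin over the nest's edge when the plunger is about 7 to 8 mm down.
- pin: The piston pin, a loose steel tube 20 mm in diameter and 50 mm long, about 85 g, lying across the feeder (its y axis runs along it). Its origin is its centre: in the nest at x = 32.5 mm of the feeder, 53 mm above the bench; on the runway 10 mm above the runway's surface. It rolls freely.
- valve_spring: A loose valve spring standing upright, 32 mm in diameter, 52 mm high; origin at the centre of its underside. To be left alone.
- valve: A loose engine valve standing on its head, head 40 mm in diameter, 95 mm high; origin at the centre of its underside. To be left alone.
- oil_jar: A loose amber jar, 60 mm in diameter, 100 mm high; origin at the centre of its underside. To be left alone.
- spanner: A loose steel spanner, 170 mm long, lying flat; origin on its underside, x along it. To be left alone.
Mind the look-alikes: they are no part of the job. Leave any green or yellow look-alike of the pin alone.

How it is judged:
By the outcome, as a careful person would: the job done as asked, in the order asked, and still so for the second after the job is handed in, while the arm keeps its last pose, push and grip.
It also fails if it takes over 29 s, if anything falls off the work surface, if the arm or the gripper's body presses on something with over 40 N, if the wrist force passes 120 N, or if a joint passes its speed limit or range.

ROBOT

A 6-joint arm with a two-finger parallel gripper is mounted at the origin on the work surface. World frame = base frame: x ahead of the robot, y to its left, z up, the work surface at z = 0. Lengths are in mm, angles in rad, forces in N, time in s.
With the tool pointing down it reaches from about 275 to 750 mm from the base axis. Payload 10.2 kg.
Tool frame: the origin (TCP) lies at the very end of the fingers, on their centre line; the grasp point (between the pads) lies 19 mm behind it; z points along the fingers, y is the line along which they close (so a half turn about z gives the same grasp; the last joint's range is limited). The gripper opens to 85 mm and grips with 20 to 120 N. Pads are 22 mm wide; open, the fingers measure 114 mm over their backs; the gripper's body (76 mm by 85 mm) begins 54 mm behind the grasp point. The pads swing forward as they close: fully open they stand 13 mm farther back than shut.
Start: joints at [-1.467, 0.313, 1.498, -0, 1.331, -0.223], TCP at [168.52, -497.225, 231.294] pointing down, gripper open.
Joint ranges: [-2.94, 2.94], [-0.97, 2.17], [0.19, 2.56], [-1.23, 4.37], [0.02, 3.11], [-2.88, 2.88]. Speed limits (rad/s): [2.39, 2.39, 3.01, 3.14, 3.14, 3.14].

INTERFACE

Orientations are given as a unit quaternion [w, x, y, z].
In Python, from rig import ctrl gives the robot as it stands.
- The arm moves only by the tool step_arm, never from a script. Its argument "increments" is a list of rows, each a list of 3 entries, a list of its own where there are three numbers: the shift along the tool's x, y, z in cm, then the turn, a rotation vector about the tool's x, y, z in degrees, then the opening in per cent of the stroke, from 0 (shut) to 100 (fully open). A call has 1 to 8 rows; each row is the pose to reach, as a shift and turn from the pose commanded when the call began, along the tool's axes at that moment; what a row does not reach only later rows make up. A row lasts 1/8 s, in which the tool goes at most 62.5 mm and 10.7 degrees, less where a joint would pass 70% of its speed; a pose out of reach is approached as far as the arm can. A call with a gripper value outside its range is refused whole. The fingers move at their own pace and stop on an object; "squeeze" is the grip in N (left out, the last holds). Time passes only in rows, so rows that repeat a pose let the fingers close. It gives the time, the measured TCP pose, the force, the opening and the grip force at its end, in the units of the state.
- ctrl.sense(): the state, without advancing time (a new reading comes with each control period).
- ctrl.capture(name): name is "scene" or "top" or "wrist"; returns a dict with "img" (480x640x3 uint8, red, green, blue), "fx", "fy", "cx", "cy" (pixels), "extrinsics" (4x4, takes a point from camera to world coordinates). Camera axes: x right, y down, z forward; pixel columns grow to the right and rows downward; lengths in mm; the calibration is good to about 2 mm. A picture is of the moment at which its call begins. There is no depth.
- ctrl.finish_job(): hands the job in; it is judged then, once.
The state is a dict: "time_s": time; "joints": joint angles; "dq": joint speeds; "tau": joint torques, N m; "eef_pos": TCP position; "ee_rot": TCP orientation; "force": force on the tool from outside, world axes, zero at the start; "wrist_torque": the same for the moment, N m; "grip_width": opening from 0.0 (shut) to 1.0 (fully open); "grip_force": force on a finger pad.
Only numpy, scipy, OpenCV 4.12 (cv2) and the standard library are available. Lean on these libraries where they do the work, as an engineer would, in place of code of your own. Each camera call takes 0.05 s, during which the arm holds its last target. There are 200 camera calls.

## Working session

There is one attempt and no reset: what is moved stays moved. The work goes in short steps, Python scripts to look and compute and a tool call to move; the robot and the scene stay as the last step left them, time stands still between calls to the robot, and variables do not carry over. Pictures are saved under pics/ and viewed, at most 10 in all, crops included, and the job is handed in when it is done.

Besides the shell and the picture viewer there is one more tool, called after "Request:" by a JSON object that holds its "name" and its "arguments", one argument or row to a line. step_arm: Moves the arm, as the interface text tells. Its arguments: {"type":"object","properties":{"increments":{"type":"array"},"squeeze":{"type":"number"}},"required":["increments"]}

```bash
mkdir -p pics
python3 - <<'E'
from rig import ctrl
import cv2,json,numpy as np
for n in("scene","top"):
    c=ctrl.capture(n); cv2.imwrite(f"pics/{n}.png",c["img"][:,:,::-1])
    np.savez(n,**{k:c[k] for k in c})
    print(n,c["fx"],c["cx"],c["cy"],np.round(c["extrinsics"],3).tolist())
s=ctrl.sense();print(s["time_s"],s["eef_pos"],s["ee_rot"],s["force"],s["grip_width"])
E
```

```text
scene 512.3767308047861 319.9944050720916 229.53323178353293 [[0.788, 0.515, -0.338, 901.324], [0.615, -0.649, 0.447, -480.43], [0.011, -0.56, -0.828, 890.237], [0.0, 0.0, 0.0, 1.0]]
top 567.6036333491996 316.3247710786102 244.28914845674993 [[0.004, -0.975, 0.222, 357.543], [-1.0, -0.004, 0.001, -29.649], [0.0, -0.222, -0.975, 1056.203], [0.0, 0.0, 0.0, 1.0]]
0.1 [ 168.49337226 -496.99531906  230.80981885] [-5.52301852e-04  9.86678105e-01  1.62683775e-01  2.39525945e-05] [ 0.19333194 -0.17041379  0.02742096] 1.0001092124192346
```

View pics/top.png

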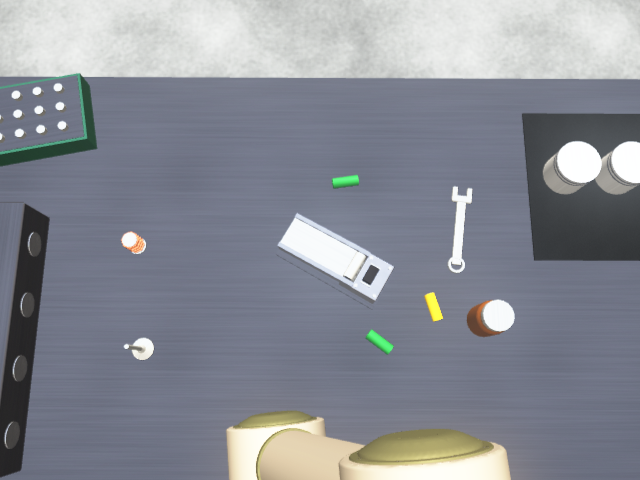

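View pics/scene.png

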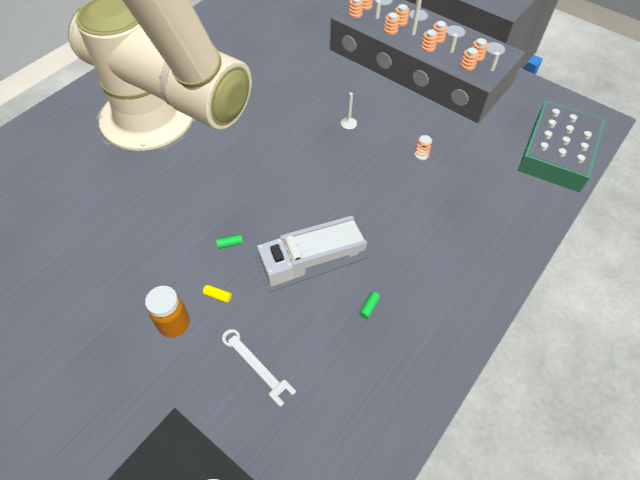

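```bash
cat > h.py <<'E'
import numpy as np,cv2
def ray(c,uv,z):
    E=c["extrinsics"];d=E[:3,:3]@np.array([(uv[0]-c["cx"])/c["fx"],(uv[1]-c["cy"])/c["fy"],1]);o=E[:3,3]
    return o+d*(z-o[2])/d[2]
def blobs(m,lo,hi):
    n,l,s,ce=cv2.connectedComponentsWithStats(m.astype(np.uint8))
    return [(int(s[i,4]),ce[i].round(1),[int(v) for v in s[i,:4]],l==i) for i in range(1,n) if lo<s[i,4]<hi]
E
python3 - <<'E'
from h import *
for n,(x0,y0,x1,y1) in dict(top=(270,205,400,310),scene=(245,210,375,295)).items():
    c=dict(np.load(n+".npz"));g=c["img"].astype(int)
    roi=np.zeros(g.shape[:2],bool);roi[y0:y1,x0:x1]=1
    print(n)
    P=blobs(roi&(g.max(2)<38),30,2000)
    for b in P: print("dark",b[:3],ray(c,b[1],64).round(1))
    for t in(200,215,225):
      for b in blobs(roi&(g.min(2)>t),100,9000): print(t,b[:3],ray(c,b[1],44).round(1),ray(c,b[1],61).round(1))
E
```

```text
top
200 (3779, array([333.5, 254.9]), [279, 214, 114, 86]) [567.9 -60.2  44. ] [564.4 -59.7  61. ]
215 (2517, array([321.6, 249.7]), [280, 218, 85, 63]) [577.5 -38.5  44. ] [573.9 -38.3  61. ]
215 (144, array([334.1, 234.8]), [305, 219, 58, 32]) [605.6 -61.4  44. ] [601.5 -60.8  61. ]
215 (768, array([372.9, 276.7]), [353, 254, 40, 45]) [ 528.  -131.2   44. ] [ 525.2 -129.5   61. ]
225 (2320, array([322.1, 248.6]), [280, 218, 85, 60]) [579.6 -39.4  44. ] [575.9 -39.2  61. ]
225 (148, array([379.6, 263.5]), [369, 255, 23, 18]) [ 552.3 -143.8   44. ] [ 549.  -141.9   61. ]
scene
200 (1648, array([324. , 239.5]), [285, 220, 79, 39]) [576.9 -37.6  44. ] [583.4 -46.5  61. ]
200 (548, array([273.9, 257.6]), [258, 239, 34, 36]) [ 526.8 -130.1   44. ] [ 534.4 -137.2   61. ]
215 (1566, array([324.1, 239.4]), [286, 221, 77, 37]) [576.9 -37.3  44. ] [583.5 -46.2  61. ]
225 (1502, array([324.4, 239.3]), [287, 221, 76, 37]) [577.3 -36.7  44. ] [583.8 -45.7  61. ]
```

Request:
{"name": "step_arm", "arguments": {
  "increments": [
    [[6,-3.2,0],[0,0,6],100],
    [[12,-6.4,0],[0,0,12],100],
    [[18,-9.6,0],[0,0,18],100],
    [[24,-12.8,0],[0,0,24],100],
    [[30,-16,0],[0,0,30],100],
    [[36,-19.3,0],[0,0,36],100],
    [[42,-22.5,0],[0,0,42],100],
    [[48.5,-26,0],[0,0,47.5],100]
  ]
}}

```text
time_s: 1.1
eef_pos: [511.2, -130.3, 231.1]
ee_rot: [0.0, 0.968, -0.25, -0.0]
force: [0.5, -0.3, 0.2]
grip_width: 0.997
grip_force: 0.0
```

Request:
{"name": "step_arm", "arguments": {
  "increments": [
    [[0,0,0],[0,0,0],76],
    [[0,0,0],[0,0,0],76],
    [[0,0,0],[0,0,0],76],
    [[0,0,0],[0,0,0],76]
  ]
}}

```text
time_s: 1.6
eef_pos: [509.6, -133.0, 231.4]
ee_rot: [0.0, 0.968, -0.249, 0.0]
force: [-0.1, 0.4, -0.1]
grip_width: 0.763
grip_force: 0.0
```

Run:
```python
from rig import ctrl
import cv2,numpy as np
c=ctrl.capture("wrist"); cv2.imwrite("pics/w1.png",c["img"][:,:,::-1]);np.savez("wrist",**c)
print(np.round(c["extrinsics"],3).tolist(),c["fx"],c["cx"],c["cy"])
s=ctrl.sense();print(s["time_s"],s["eef_pos"],s["ee_rot"],s["force"],s["grip_width"],s["joints"])
```

```text
[[-0.483, -0.845, -0.229, 568.488], [-0.876, 0.466, 0.127, -165.329], [-0.001, 0.262, -0.965, 375.108], [0.0, 0.0, 0.0, 1.0]] 339.80031994975394 317.1912501910543 236.711004615594
1.65 [ 509.71335107 -132.87092128  231.40759853] [ 4.48703719e-06  9.68469039e-01 -2.49133933e-01  6.87414177e-05] [ 0.04865465 -0.17338841  0.14874332] 0.7588161041737334 [-4.77637206e-01  3.16573283e-01  1.49240191e+00  2.26822738e-05
  1.33248146e+00  1.59672555e+00]
```

View pics/w1.png

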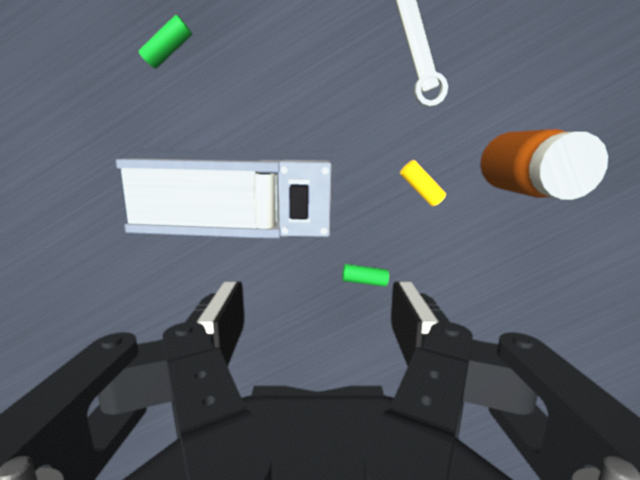

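Run:
```python
from h import *
c=dict(np.load("wrist.npz"));g=c["img"].astype(int)
roi=np.zeros(g.shape[:2],bool);roi[155:245,110:335]=1
for t in (45,70):
  for b in blobs(roi&(g.max(2)<t),100,2000): print("dark",t,b[:3],ray(c,b[1],64).round(1)); pl=ray(c,b[1],64)
m=np.zeros_like(roi);
for t in (225,235,245):
  for b in blobs(roi&(g.min(2)>t),300,9000): print(t,b[:3],ray(c,b[1],44).round(1),ray(c,b[1],63).round(1))
# rail outer edges & runway end / housing corners by hand
for n,uv,z in [("railL0",(117,161),44.5),("railR0",(125,233),44.5),("h++",(331,163),50),("h+-",(329,237),50),("h-+",(279,162),50),("h--",(278,237),50),("re+",(123,168),38.5),("re-",(127,227),38.5)]:
  print(n,ray(c,uv,z).round(1))
```

```text
dark 70 (555, array([298.5, 201.1]), [290, 185, 18, 34]) [ 532.8 -125.8   64. ]
225 (7985, array([197.6, 197.2]), [122, 169, 149, 59]) [581.5 -38.6  44. ] [580.7 -45.9  63. ]
235 (7676, array([196.9, 197.6]), [122, 169, 148, 59]) [581.5 -37.8  44. ] [580.7 -45.1  63. ]
railL0 [647.2   8.9  44.5]
railR0 [586.6  45.5  44.5]
h++ [ 547.7 -168.4   50. ]
h+- [ 485.4 -132.7   50. ]
h-+ [ 572.  -126.3   50. ]
h-- [509.8 -88.4  50. ]
re+ [640.5  11.   38.5]
re- [591.1  43.7  38.5]
```

Request:
{"name": "step_arm", "arguments": {
  "increments": [
    [[0.8,-2.6,1],[0,0,-0.4],76],
    [[1.65,-5.3,4],[0,0,-0.4],76],
    [[1.65,-5.3,8],[0,0,-0.4],76],
    [[1.65,-5.3,11],[0,0,-0.4],76],
    [[1.65,-5.3,13],[0,0,-0.4],76],
    [[1.65,-5.3,14.5],[0,0,-0.4],76],
    [[1.65,-5.3,15],[0,0,-0.4],76],
    [[1.65,-5.3,15],[0,0,-0.4],76]
  ]
}}

```text
time_s: 2.65
eef_pos: [550.2, -93.7, 81.6]
ee_rot: [0.0, 0.969, -0.245, 0.0]
force: [0.5, -0.3, -0.2]
grip_width: 0.764
grip_force: 0.0
```

Run:
```python
from rig import ctrl
import cv2,numpy as np
s=ctrl.sense();print(s["time_s"],s["eef_pos"],s["ee_rot"],s["force"],s["grip_width"])
c=ctrl.capture("wrist"); np.savez("wrist2",**c)
d=ctrl.capture("scene");np.savez("scene2",**d)
a=c["img"][150:450,100:540];b=cv2.resize(d["img"][170:300,225:395],None,fx=2.3,fy=2.3,interpolation=cv2.INTER_CUBIC)
h=max(len(a),len(b));p=lambda i:cv2.copyMakeBorder(i,0,h-len(i),0,0,cv2.BORDER_CONSTANT)
o=np.hstack([p(a),p(b)]);print(o.shape)
cv2.imwrite("pics/w2.png",o[:,:800,::-1])
```

```text
2.65 [550.23086509 -93.73872127  81.62388056] [ 2.34096158e-05  9.69478954e-01 -2.45174420e-01  2.47776798e-04] [ 0.47037162 -0.3284297  -0.2320343 ] 0.7643468670918159
(300, 831, 3)
```

View pics/w2.png

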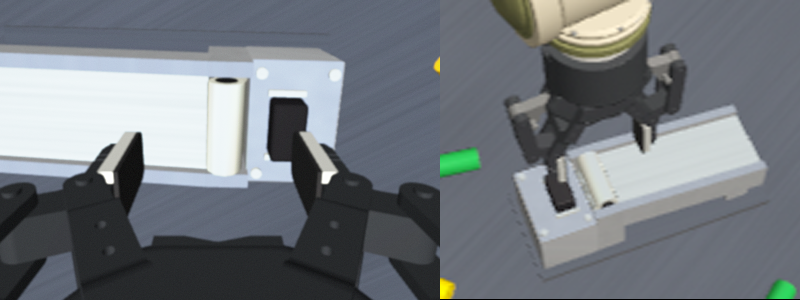

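Run:
```python
from h import *
from scipy.spatial.transform import Rotation as R
T=R.from_quat([.969479,-.245174,.000248,.000023]).as_matrix();p=np.array([550.2,-93.7,81.6])
for n,off in(("wrist2",(100,150)),):
  c=dict(np.load(n+".npz"));E=np.linalg.inv(c["extrinsics"])
  for y in(-32.4,32.4):
   for x in(-11,11):
    for z in(0,-10,-30):
     q=E[:3,:3]@(p+T@[x,y,z])+E[:3,3];print(y,x,z,(c["fx"]*q[0]/q[2]+c["cx"]-off[0]).round(),(c["fy"]*q[1]/q[2]+c["cy"]-off[1]).round())
pl=np.array([532.8,-125.8,64]);e=np.array([616.2,27.3,38.5])
print("plunger tool",T.T@(pl-p),"end",T.T@(e-p))
g=c["img"].astype(int);roi=np.zeros(g.shape[:2],bool);roi[235:345,330:425]=1
c2=ray(c,(388,247.5),64);print(T.T@(c2-p), "top-edge centre of plunger")
```

```text
-32.4 -11 0 148.0 167.0
-32.4 -11 -10 144.0 179.0
-32.4 -11 -30 133.0 206.0
-32.4 11 0 146.0 123.0
-32.4 11 -10 141.0 132.0
-32.4 11 -30 129.0 153.0
32.4 -11 0 287.0 168.0
32.4 -11 -10 291.0 179.0
32.4 -11 -30 302.0 206.0
32.4 11 0 289.0 124.0
32.4 11 -10 294.0 132.0
32.4 11 -30 306.0 154.0
plunger tool [-0.05705472 36.51392377 17.59716216] end [   0.52298339 -137.82521105   43.11087669]
[17.88398771 34.97998376 17.60610979] top-edge centre of plunger
```

Request:
{"name": "step_arm", "arguments": {
  "increments": [
    [[0,0,1.2],[0,0,0],76],
    [[0,0,2.2],[0,0,0],76],
    [[0,0,2.4],[0,0,0],76],
    [[0,0,2.4],[0,0,0],76],
    [[0,0,2.4],[0,0,0],76]
  ]
}}

```text
time_s: 3.38
eef_pos: [549.9, -93.5, 57.5]
ee_rot: [-0.0, 0.97, -0.245, -0.0]
force: [-1.8, 1.8, 3.2]
grip_width: 0.759
grip_force: 1.8
```

Request:
{"name": "step_arm", "arguments": {
  "increments": [
    [[0,0,1.0],[0,0,0],76],
    [[0,0,1.3],[0,0,0],76],
    [[0,0,1.3],[0,0,0],76],
    [[0,0,1.3],[0,0,0],76],
    [[0,0,1.3],[0,0,0],76],
    [[0,0,1.3],[0,0,0],76]
  ]
}}

```text
time_s: 4.12
eef_pos: [550.6, -93.7, 45.6]
ee_rot: [0.0, 0.97, -0.245, 0.001]
force: [-4.1, 2.2, 12.6]
grip_width: 0.76
grip_force: 6.2
```

Run:
```python
from rig import ctrl
import cv2,numpy as np
c=ctrl.capture("wrist"); np.savez("wrist3",**c)
d=ctrl.capture("scene");np.savez("scene3",**d)
a=c["img"][150:450,100:500];b=cv2.resize(d["img"][170:300,225:395],None,fx=2.3,fy=2.3,interpolation=cv2.INTER_CUBIC)
h=max(len(a),len(b));p=lambda i:cv2.copyMakeBorder(i,0,h-len(i),0,0,cv2.BORDER_CONSTANT)
cv2.imwrite("pics/w3.png",np.hstack([p(a),p(b)])[:,:800,::-1])
s=ctrl.sense();print(s["time_s"],s["eef_pos"],s["force"],s["grip_width"],s["grip_force"])
```

```text
4.225 [550.58121869 -93.76606068  45.61297408] [-4.05541518  1.50705773 12.18358498] 0.7653623299153182 6.212738042813726
```

View pics/w3.png

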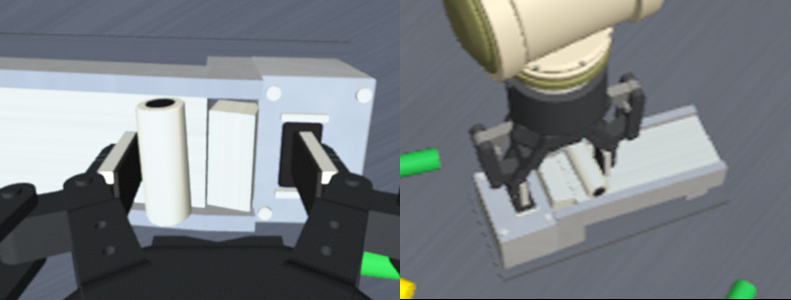

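Request:
{"name": "step_arm", "arguments": {
  "increments": [
    [[0,0,0],[0,0,0],76],
    [[0,0,0],[0,0,0],76],
    [[0,0,0],[0,0,0],76],
    [[0,0,0],[0,0,0],76],
    [[0,0,0],[0,0,0],76],
    [[0,0,0],[0,0,0],76]
  ]
}}

```text
time_s: 4.97
eef_pos: [550.6, -93.8, 45.6]
ee_rot: [0.0, 0.97, -0.245, 0.001]
force: [-3.4, 1.6, 12.5]
grip_width: 0.758
grip_force: 6.2
```

Run:
```python
from rig import ctrl
import numpy as np
c=ctrl.capture("wrist")["img"].astype(int);o=np.load("wrist3.npz")["img"].astype(int)
d=abs(c-o).max(2);print("changed px",(d>40).sum(),ctrl.sense()["force"])
if (d>40).sum()<150: print(ctrl.finish_job())
```

```text
changed px 0 [-3.71650712  1.59502243 12.44602033]
the job is handed in; nothing more can be done
None
```

The job is handed in after about 5 s: one finger holds the plunger fully down (about 12 N), and the other holds the popped pin at rest on the runway, clear of the nest; the wrist view did not change over the last 0.75 s.

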